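# Roll a probe housing flat-side up and close the thickness gauge on it

### The job

The aluminium probe housing lies on the plate of the thickness gauge. Without lifting it, roll it along the plate until its milled flat faces straight up and it lies still there, then slide the gauge's crossbar down by its black pad, gently, until the bar rests on the flat. Leave the other things on the bench alone.

Things in the scene. Friction and masses are not known exactly. Their poses are not given: they have to be found in the camera images.
- housing: round aluminium bar, 54 mm diameter, 200 mm long, 0.6 kg, brass socket (20 mm, with disc) on its -z end. One milled flat with four screw holes, 34 mm wide, 21 mm from the axis, from 20 to 90 mm along +z; round elsewhere. Origin: on the axis, mid-length. z: the bar's axis; y: out of the flat (y up = flat up). Starts turned any way but flat up; rolls 27 mm per radian
- flat (a point): the point of the milled flat that belongs under the crossbar: 65 mm along the housing's +z, on the flat's middle line, 21 mm from the axis
- gauge: fixed gauge: steel plate 12 mm thick, x -150 to 150, z -110 to 140 mm, 4 mm lips at both x ends, two guide rods with a cross piece at z = 170 mm, 153 mm high. Origin: on the plate's underside, below the middle of the housing's lane. Axes: x the rolling way, y straight up, z along the housing's lane towards the guide rods
- crossbar (a joint): downward travel of the crossbar in m: at 0 its underside is 85 mm above the plate's top (97 mm above the bench); at 0.031 it would rest on the housing's round, at 0.037 on the upward flat; at most 0.045. It stays where it is left; about 4 N moves it
- bar_underside (a point): middle of the underside of the crossbar, a dark steel bar 240 mm long along the rolling way, 12 mm wide, 16 mm high, at z = 65 mm of the gauge, over the flat's part of the housing; its carriage runs on the guide rods
- press_pad (a point): centre of the top of the round black press pad (44 mm diameter) on the crossbar's arm, 50 mm above the bar's underside and 66 mm from it towards the guide rods; pressed straight down it lowers the crossbar
- multimeter: bystander: yellow hand multimeter 150 x 75 x 42 mm lying flat; origin under its middle
- screwdriver: bystander: screwdriver lying on the bench; origin under its middle
- solder_reel: bystander: wire reel standing on end, black flanges, 64 mm diameter, 48 mm high; origin under its middle

How it is judged:
By the outcome, as a careful person would: the job done as asked, in the order asked, and still so for the second after the job is handed in, with the robot touching nothing.
It also fails if it takes over 45 s, if anything falls off the work surface, if the arm or the gripper's body presses on something with over 40 N, if the wrist force passes 120 N, or if a joint passes its speed limit or range.

### The arm

A 6-joint arm with a two-finger parallel gripper is mounted at the origin on the work surface. World frame = base frame: x ahead of the robot, y to its left, z up, the work surface at z = 0. Lengths are in m, angles in rad, forces in N, time in s.
With the tool pointing down it reaches from about 0.425 to 1.125 m from the base axis. Payload 14.9 kg.
Tool frame: the origin (TCP) lies at the very end of the fingers, on their centre line; the grasp point (between the pads) lies manip.tcp_to_grasp behind it (manip.tcp_to_grasp is the distance from the TCP to the grasp point, in m); z points along the fingers, y is the direction in which the jaws open and shut (so a half turn about z gives the same grasp; the last joint's range is limited). The gripper opens to 91 mm and grips with 3 to 60 N. Pads are 32 mm wide; open, the fingers measure 118 mm over their backs; the gripper's body (76 mm by 178 mm) begins 60 mm behind the grasp point.
Start: joints at [1.22, 0.379, 1.734, -0, 1.028, -0.033], TCP at [0.219, 0.665, 0.214] pointing down, gripper open.
Joint ranges: [-2.77, 2.77], [-0.74, 2.19], [0, 2.66], [-1.06, 4.2], [0.31, 2.87], [-3.08, 3.08]. Speed limits (rad/s): [1.89, 1.89, 2.39, 3.14, 3.14, 3.14].

### API

Orientations are given as a rotation vector (axis times angle).
In Python, from bench import manip gives the robot as it stands. The module is installed in compiled form; this text tells all that it offers.
- The arm moves only by the tool carry_out, never from a script. Its argument "commands" is a list of rows, each a list of 6 numbers: the shift along the world's x, y, z scaled (see below), then the turn, a rotation vector about the world's x, y, z scaled (see below). A call has 1 to 5 rows; each row is the pose to reach, as a shift and turn from the pose commanded when the call began; what a row does not reach only later rows make up. The controller multiplies each number of a shift by 300 mm and each number of a turn by 45 degrees. A row lasts 1/10 s, in which the tool goes at most 50 mm and 8.59 degrees, less where a joint would pass 70% of its speed; a pose out of reach is approached as far as the arm can. A call with a number of a shift or a turn outside -1 to 1 is refused whole. A call with a gripper value outside its range is refused whole. "hand" is the closure, from -1 (fully open) to 1 (shut), so that 0 is half open, set as the call begins (left out, the last holds). The fingers move at their own pace and stop on an object; "force" is the grip in N (left out, the last holds). Time passes only in rows, so rows that repeat a pose let the fingers close. It gives the time, the measured TCP pose, the force and the opening at its end, in the units of the state.
- manip.read_state(): the state, without advancing time (a new reading comes with each control period).
- manip.read_camera(name): name is "side" or "top"; returns a dict with "pixels" (384x512x3 uint8, red, green, blue), "camera_matrix" (3x3 intrinsics, pixels), "k1" (the pictures are not rectified: a ray, as slopes to the right and down, at radius r is drawn at 1 + k1 r^2 times it, then the intrinsics apply), "rvec" (rotation vector, rad) and "tvec" (3), from world to camera coordinates, as OpenCV has them. Camera axes: x right, y down, z forward; pixel columns grow to the right and rows downward; lengths in m; the calibration is good to about 2 mm. A picture is of the moment at which its call begins. There is no depth.
- manip.sign_off(): hands the job in, once; it reports no verdict.
The state is a dict: "clock": time; "q": joint angles; "joint_velocities": joint speeds; "joint_torque": joint torques, N m; "eef_pos": TCP position; "tcp_rot": TCP orientation; "force": force on the tool from outside, world axes, zero at the start; "moment": the same for the moment, N m; "finger_gap": finger opening in m.
Only numpy, scipy, OpenCV 4.12 (cv2) and the standard library are available. Lean on these libraries where they do the work, as an engineer would, in place of code of your own. Each camera call takes 0.05 s, during which the arm holds its last target. There are 200 camera calls.

## Working session

There is one attempt and no reset: what is moved stays moved. The work goes in short steps, Python scripts to look and compute and a tool call to move; the robot and the scene stay as the last step left them, time stands still between calls to the robot, and variables do not carry over. Pictures are saved under pics/ and viewed, about 8 in all and at most 12, crops included, and the job is handed in when it is done.

Besides the shell and the picture viewer there is one more tool, called after "Emit:" as name([rows], argument=value, ...), one row to a line, values as JSON. carry_out: Moves the arm, as the interface text tells. Its arguments: {"type":"object","properties":{"commands":{"type":"array","items":{"type":"array","items":{"type":"number"}}},"hand":{"type":"number"},"force":{"type":"number"}},"required":["commands"]}

```bash
mkdir -p pics
cat > h.py <<'E'
import numpy as np, cv2
from bench import manip
def cam(n):
    c=manip.read_camera(n); c={k:(np.array(v) if k!='k1' else v) for k,v in c.items()}; return c
def save(c,f): cv2.imwrite('pics/'+f,c['pixels'][:,:,::-1])
def D(c): return np.array([c['k1'],0,0,0,0],float)
def proj(c,P): return cv2.projectPoints(np.array(P,float).reshape(-1,3),c['rvec'].astype(float),c['tvec'].astype(float),c['camera_matrix'],D(c))[0].reshape(-1,2)
def ray(c,uv):
    p=cv2.undistortPoints(np.array(uv,float).reshape(-1,1,2),c['camera_matrix'],D(c)).reshape(-1,2)
    R=cv2.Rodrigues(c['rvec'].astype(float))[0]; o=-R.T@c['tvec'].reshape(3)
    return o,np.c_[p,np.ones(len(p))]@R
def plane(c,uv,z):
    o,d=ray(c,uv); return o+d*((z-o[2])/d[:,2])[:,None]
E
python3 - <<'E'
from h import *
s=manip.read_state(); print({k:np.round(v,3) for k,v in s.items()}, manip.tcp_to_grasp)
for n in('side','top'):
    c=cam(n); save(c,n+'0.png'); print(n,ray(c,[[256,192]]),c['camera_matrix'][0,0],c['k1'])
E
```

```text
{'clock': np.float64(0.0), 'q': array([ 1.22 ,  0.379,  1.735,  0.   ,  1.028, -0.033]), 'joint_velocities': array([ 0.   ,  0.   , -0.001,  0.   , -0.   , -0.003]), 'joint_torque': array([ 1.0000e-03, -7.6370e+01, -4.3439e+01,  6.5000e-02,  4.2000e-02,
       -0.0000e+00]), 'eef_pos': array([0.219, 0.665, 0.213]), 'tcp_rot': array([-4.970e-01, -3.102e+00,  2.000e-03]), 'force': array([-0.165, -0.183, -0.01 ]), 'moment': array([-0.014, -0.026, -0.022]), 'finger_gap': np.float64(0.091)} 0.0188
side (array([ 0.18259023, -0.72677269,  0.85434017]), array([[ 0.32321307,  0.67852413, -0.65977139]])) 426.7195018630721 -0.16507142451044693
top (array([0.39614597, 0.01573304, 1.57139948]), array([[ 0.09518916, -0.01234054, -0.9953831 ]])) 487.5347879851409 -0.13296964071915435
```

View pics/top0.png

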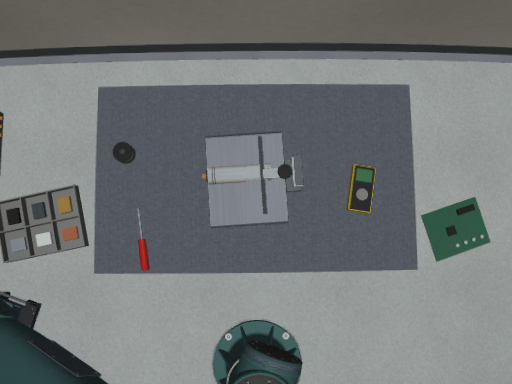

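View pics/side0.png

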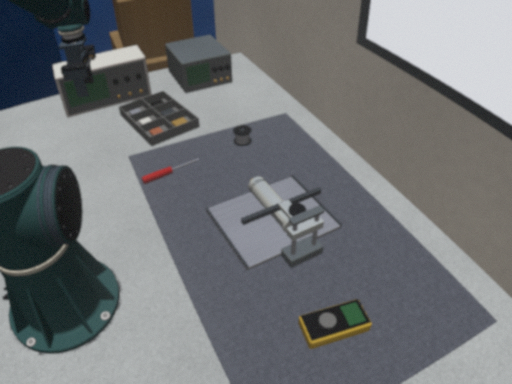

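Top view: gauge plate at columns 206–288, rows 133–227. The brass end is at (204,177), the crossbar at about (263,175), the pad at (285,171) and the guide rods at about column 297. The side view shows the same layout. Next I'll zoom in on both and measure the plate.

Run:
```python
from h import *
t=cam('top'); s=cam('side')
a=cv2.resize(t['pixels'][120:240,190:320],None,fx=4.5,fy=4.5,interpolation=cv2.INTER_CUBIC)
b=cv2.resize(s['pixels'][165:270,200:345],None,fx=4,fy=4,interpolation=cv2.INTER_CUBIC)
cv2.imwrite('pics/ta.png',a[:,:,::-1]); cv2.imwrite('pics/sb.png',b[:,:,::-1])
hsv=cv2.cvtColor(t['pixels'],cv2.COLOR_RGB2HSV)
print('plate px',t['pixels'][205,240],'mat',t['pixels'][240,240],'cyl',t['pixels'][175,235],'pad',t['pixels'][171,285])
m=(t['pixels'].min(2)>120).astype(np.uint8); m[:100]=0;m[260:]=0;m[:,:195]=0;m[:,310:]=0
m=cv2.morphologyEx(m,cv2.MORPH_CLOSE,np.ones((9,9)))
k=max(cv2.findContours(m,0,2)[0],key=cv2.contourArea)
r=cv2.minAreaRect(k); print(r); print(np.round(plane(t,cv2.boxPoints(r),0.012),4))
```

```text
plate px [128 131 140] mat [87 90 98] cyl [154 162 164] pad [45 44 46]
((254.28286743164062, 178.60118103027344), (87.30984497070312, 94.32766723632812), 86.05481719970703)
[[ 0.7225  0.163   0.012 ]
 [ 0.7414 -0.144   0.012 ]
 [ 0.4571 -0.1576  0.012 ]
 [ 0.4395  0.1438  0.012 ]]
```

View pics/ta.png

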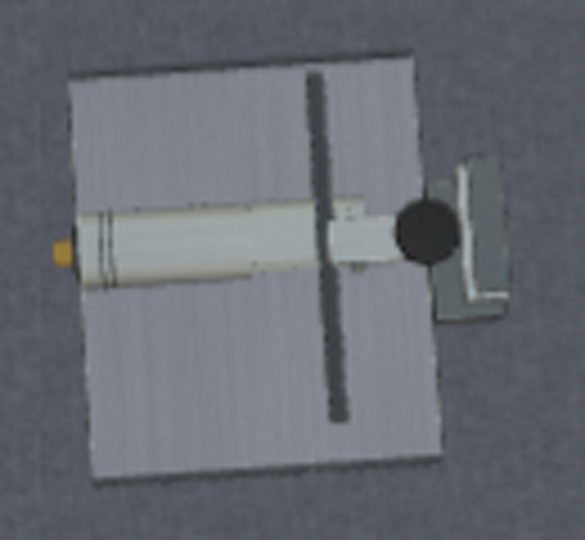

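View pics/sb.png

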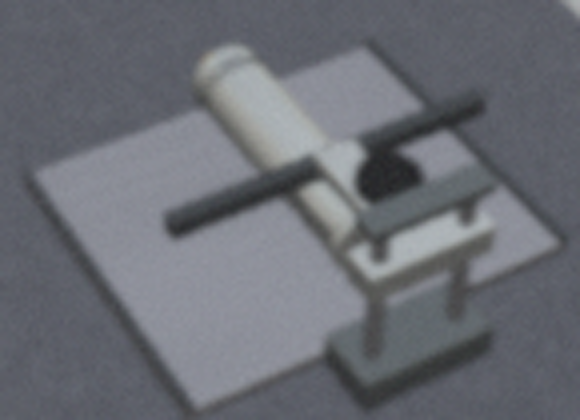

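Top crop: the housing's lower (-x) silhouette steps in at about crop (252,270), which is where the flat should start. There are dots near (350,210). The side crop doesn't show the holes, so I need a tighter look to settle which way the flat faces.

Run:
```python
from h import *
t=np.mean([cam('top')['pixels'].astype(float) for _ in range(6)],0); s=np.mean([cam('side')['pixels'].astype(float) for _ in range(6)],0)
a=cv2.resize(t[160:190,200:285],None,fx=9,fy=9,interpolation=cv2.INTER_CUBIC)
b=cv2.resize(s[170:235,245:330],None,fx=5,fy=5,interpolation=cv2.INTER_CUBIC)
f=lambda x:np.clip((x-70)*1.5,0,255)
o=np.zeros((600,770,3)); o[:270,:765]=f(a); o[273:598,:425]=f(b)
cv2.imwrite('pics/z.png',o[:,:,::-1])
# gauge frame: pts from plate outline
c=cam('top'); px=lambda u,v:[190+u/4.5,120+v/4.5]
P=plane(c,[px(70,80),px(414,57),px(441,458),px(93,480)],0.012); print(np.round(P,4)); print([np.round(np.linalg.norm(P[i]-P[i-1]),4) for i in range(4)])
print('pad',plane(c,[px(428,231)],0.147),'bar ends',plane(c,[px(314,72),px(339,421)],0.113))
print('brass',plane(c,[px(54,251)],0.039),'left/right end mid',plane(c,[px(82,250),px(365,232)],0.045))
```

```text
[[ 0.7241  0.1586  0.012 ]
 [ 0.7388 -0.0905  0.012 ]
 [ 0.4485 -0.105   0.012 ]
 [ 0.4355  0.1424  0.012 ]]
[np.float64(0.2891), np.float64(0.2496), np.float64(0.2906), np.float64(0.2477)]
pad [[ 0.59279465 -0.08851106  0.147     ]] bar ends [[ 0.70676425 -0.01570564  0.113     ]
 [ 0.47050925 -0.02959     0.113     ]]
brass [[0.5960053  0.16732456 0.039     ]] left/right end mid [[ 0.59572763  0.14705581  0.045     ]
 [ 0.60655511 -0.05165302  0.045     ]][ WARN:0@5.478] global loadsave.cpp:1063 imwrite_ Unsupported depth image for selected encoder is fallbacked to CV_8U.
```

View pics/z.png

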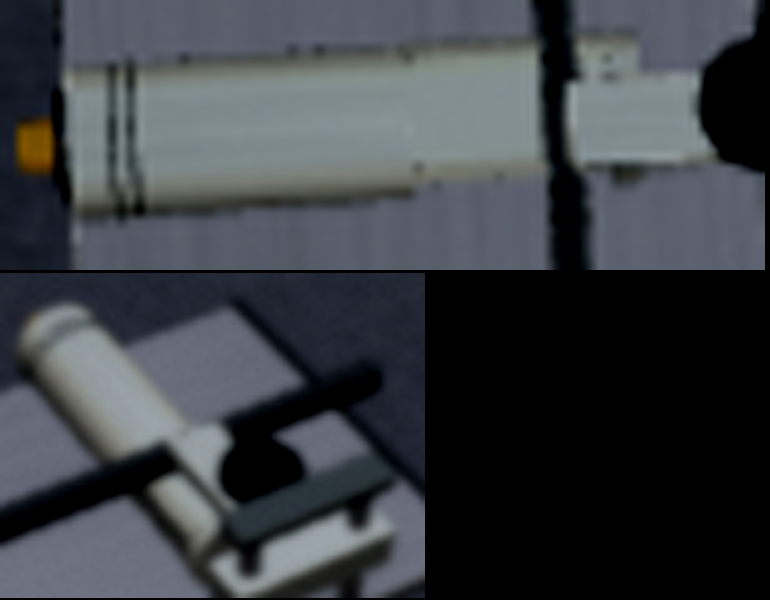

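The -x silhouette is cut by about 5 mm from z≈20 on, and no holes show from above. So the flat faces roughly -x and the housing has to roll about +90° towards +x.

Frame from the pictures:
- **Gauge origin:** about (0.585, 0.042), x axis at 3.4°. Pad, bar and plate centre agree within 1 mm.
- **Housing axis:** x_g ≈ +16 mm, z_g ≈ -5 mm.

I'll straddle it with the open jaws and roll it as a cage.

Emit:
carry_out([
  [0.433, -0.7, 0, 0, 0, -0.5],
  [0.433, -0.7, 0, 0, 0, -0.5],
  [0.433, -0.7, 0, 0, 0, -0.5],
  [0.433, -0.7, 0, 0, 0, -0.5],
  [0.433, -0.7, 0, 0, 0, -0.5],
], hand=-1, force=5)

```text
clock: 1.35
eef_pos: [0.3494, 0.4531, 0.2141]
tcp_rot: [1.093, 2.945, 0.0]
force: [0.9, 1.0, 0.2]
finger_gap: 0.0912
```

Emit:
carry_out([
  [0.433, -0.7, 0, 0, 0, -0.5],
  [0.433, -0.7, 0, 0, 0, -0.5],
  [0.433, -0.7, 0, 0, 0, -0.5],
  [0.433, -0.7, 0, 0, 0, -0.5],
  [0.433, -0.7, 0, 0, 0, -0.5],
])

```text
clock: 1.85
eef_pos: [0.4794, 0.243, 0.2143]
tcp_rot: [1.647, 2.675, 0.001]
force: [1.2, -0.0, 0.4]
finger_gap: 0.0913
```

Emit:
carry_out([
  [0.41, -0.656, 0, 0, 0, -0.52],
  [0.41, -0.656, 0, 0, 0, -0.52],
  [0.41, -0.656, 0, 0, 0, -0.52],
  [0.41, -0.656, 0, 0, 0, -0.52],
  [0.41, -0.656, 0, 0, 0, -0.52],
])

```text
clock: 2.35
eef_pos: [0.603, 0.0453, 0.2142]
tcp_rot: [2.156, 2.284, 0.001]
force: [-0.3, -0.5, -0.2]
finger_gap: 0.0911
```

Emit:
carry_out([
  [-0.006, 0.01, -0.16, 0, 0, 0],
  [-0.006, 0.01, -0.32, 0, 0, 0],
  [-0.006, 0.01, -0.48, 0, 0, 0],
  [-0.006, 0.01, -0.63, 0, 0, 0],
  [-0.006, 0.01, -0.63, 0, 0, 0],
])

```text
clock: 2.85
eef_pos: [0.5958, 0.0509, 0.0198]
tcp_rot: [-2.151, -2.282, 0.01]
force: [-1.1, -0.6, 0.4]
finger_gap: 0.0912
```

Emit:
carry_out([
  [0, 0, 0, 0, 0, 0],
  [0, 0, 0, 0, 0, 0],
  [0, 0, 0, 0, 0, 0],
  [0, 0, 0, 0, 0, 0],
], hand=-0.3)

```text
clock: 3.25
eef_pos: [0.6009, 0.0513, 0.0268]
tcp_rot: [2.153, 2.285, 0.003]
force: [-0.2, 0.7, -0.6]
finger_gap: 0.0624
```

Emit:
carry_out([
  [0.013, 0.001, 0, 0, 0, 0],
  [0.03, 0.002, 0, 0, 0, 0],
  [0.047, 0.003, 0, 0, 0, 0],
  [0.063, 0.004, 0, 0, 0, 0],
  [0.08, 0.005, 0, 0, 0, 0],
])

```text
clock: 3.75
eef_pos: [0.6242, 0.0527, 0.0248]
tcp_rot: [-2.155, -2.286, 0.0]
force: [-0.7, 0.2, 0.2]
finger_gap: 0.0591
```

```bash
cat > zoom.py <<'E'
from h import *
import sys
def avg(n,k=3):
    c=cam(n); c['pixels']=np.mean([c['pixels']]+[cam(n)['pixels'] for _ in range(k-1)],0); return c
t=avg('top'); s=avg('side')
a=cv2.resize(t['pixels'][145:190,200:285],None,fx=9,fy=9,interpolation=cv2.INTER_CUBIC)
b=cv2.resize(s['pixels'][165:240,245:345],None,fx=2.5,fy=2.5,interpolation=cv2.INTER_CUBIC)
f=lambda x:np.clip((x-60)*1.5,0,255)
o=np.zeros((600,770,3),np.uint8); o[:405,:765]=f(a); o[410:597,:250]=f(b)[:187]
cv2.imwrite('pics/'+sys.argv[1],o[:,:,::-1]); print({k:np.round(v,4) for k,v in manip.read_state().items() if k in('clock','eef_pos','force','finger_gap')})
E
python3 zoom.py z2.png
```

```text
{'clock': np.float64(4.05), 'eef_pos': array([0.6235, 0.0527, 0.0248]), 'force': array([-0.2786, -0.5088, -0.3311]), 'finger_gap': np.float64(0.0593)}
```

View pics/z2.png

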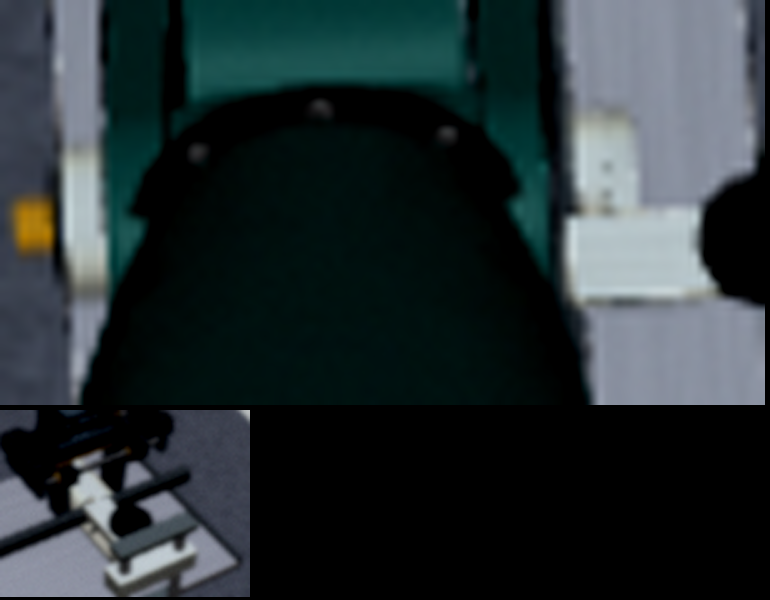

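The arm hides the housing. Two dots are visible at crop (607,167) and (607,192) beyond the crossbar. I'll lift and swing aside for a clear look at how it rolled.

Emit:
carry_out([
  [0, 0, 0.1, 0, 0, 0],
  [0, 0, 0.25, 0, 0, 0],
  [0, 0, 0.4, 0, 0, 0],
  [0, 0, 0.5, 0, 0, 0],
  [0, 0.15, 0.5, 0, 0, 0],
], hand=-1)

```text
clock: 4.55
eef_pos: [0.6262, 0.0955, 0.1799]
tcp_rot: [2.156, 2.279, 0.008]
force: [1.6, 0.8, -1.1]
finger_gap: 0.0908
```

Emit:
carry_out([
  [-0.3, 0.75, 0.08, 0, 0, 0],
  [-0.3, 0.75, 0.08, 0, 0, 0],
  [-0.3, 0.75, 0.08, 0, 0, 0],
  [-0.3, 0.75, 0.08, 0, 0, 0],
  [-0.3, 0.75, 0.08, 0, 0, 0],
])

```text
clock: 5.05
eef_pos: [0.5324, 0.3246, 0.1993]
tcp_rot: [-2.154, -2.287, -0.0]
force: [1.3, 0.3, 0.1]
finger_gap: 0.0912
```

```bash
python3 zoom.py z3.png
```

```text
{'clock': np.float64(5.35), 'eef_pos': array([0.5338, 0.3219, 0.1987]), 'force': array([-0.036 ,  0.6896,  0.3438]), 'finger_gap': np.float64(0.0911)}
```

View pics/z3.png

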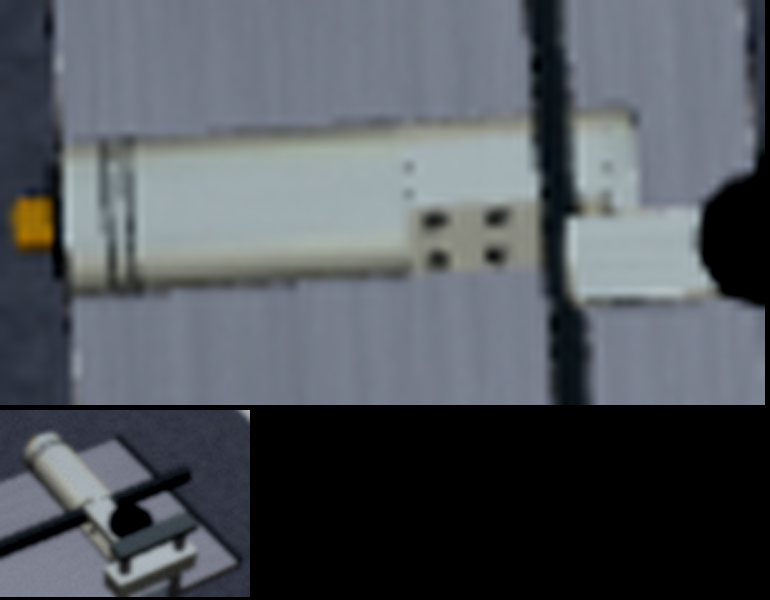

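The flat is now clear: four holes at crop (434,219), (497,217), (438,258) and (495,256). It faces up and towards -x, tilted about 50° from vertical, so the housing rolls +x as predicted. Now I'll measure the axis and hole positions properly.

```bash
cat > meas.py <<'E'
from h import *
from scipy.optimize import brentq
O=np.array([.5851,.0422,0]); X=np.array([.9983,.0588,0]); Z=np.array([.0588,-.9983,0])
def run(k=4,dark=95,lo=20,hi=58):
    c=cam('top'); im=np.mean([c['pixels']]+[cam('top')['pixels'] for _ in range(k-1)],0)
    o,_=ray(c,[[0,0]]); og=np.array([(o-O)@X,(o-O)@Z,o[2]])
    def cs(uv):
        P=plane(c,uv,.039)-O; return np.c_[P@X,P@Z]
    # sample gauge x-z raster at height .039
    g=im.mean(2).astype(np.float32)
    xs=np.arange(-.12,.12,.0005); zs=np.arange(-.075,.095,.0005)
    XX,ZZ=np.meshgrid(xs,zs,indexing='ij'); P=O+XX[...,None]*X+ZZ[...,None]*Z; P[...,2]=.039
    uv=proj(c,P).reshape(*XX.shape,2).astype(np.float32)
    r=cv2.remap(g,uv[...,0],uv[...,1],cv2.INTER_LINEAR)
    res=[]
    for a,b in((-.070,-.04),(-.04,-.01),(-.01,.01)):
        p=cv2.GaussianBlur(r[:,(zs>=a)&(zs<b)].mean(1)[:,None],(1,9),0)[:,0]
        d=np.gradient(p); j=d.argmin(); i=d[max(0,j-150):j-60].argmax()+max(0,j-150)
        res.append((xs[i],xs[j])); 
    res=np.array(res); print('edges mm',np.round(res*1e3,1).tolist(),'mid',np.round(res.mean(1)*1e3,1))
    return c,r,xs,zs,og,res
def tilt(og,ax,xh):   # ax axis x; xh two hole-row x hits at height .039
    C=np.array([ax,.039]); E=og[[0,2]]
    def t(ps,x):
        n=np.array([-np.sin(ps),np.cos(ps)]); u=np.array([np.cos(ps),np.sin(ps)]); d=np.array([x,.039])-E
        s=((C+.021*n-E)@n)/(d@n); return (E+s*d-C-.021*n)@u
    ps=brentq(lambda p:sum(t(p,x) for x in xh),-1.2,1.2)
    return np.degrees(ps),[round(1e3*t(ps,x),1) for x in xh]
def holes(r,xs,zs,ax):
    roi=(abs(xs[:,None]-ax)<.023)&(zs[None]>.020)&(zs[None]<.050)
    m=((r<115)&roi).astype(np.uint8); n,_,st,ce=cv2.connectedComponentsWithStats(m)
    L=[(st[i,4],xs[0]+ce[i][1]*.0005,zs[0]+ce[i][0]*.0005) for i in range(1,n) if st[i,4]>15]
    for l in L: print('hole area',l[0],'x,z mm',np.round(np.array(l[1:])*1e3,1))
    return L
E
python3 - <<'E'
from meas import *
c,r,xs,zs,og,e=run(); ax=e.mean(); L=holes(r,xs,zs,ax)
if len(L)>=4:
    x=sorted(l[1] for l in sorted(L,reverse=True)[:4]); xh=[np.mean(x[:2]),np.mean(x[2:])]
    for a in(ax-.001,ax,ax+.001): print(a,tilt(og,a,xh))
E
```

```text
edges mm [[-43.0, 11.0], [16.0, 61.0], [-22.5, 10.5]] mid [-16.   38.5  -6. ]
hole area 113 x,z mm [15.6 22.4]
hole area 112 x,z mm [15.9 42.4]
hole area 16 x,z mm [27.8 21.8]
hole area 32 x,z mm [27.6 43.4]
0.004500000000000116 (np.float64(-46.56253344510896), [np.float64(-10.1), np.float64(10.1)])
0.005500000000000116 (np.float64(-42.12932199021683), [np.float64(-9.1), np.float64(9.1)])
0.006500000000000116 (np.float64(-38.0768483210231), [np.float64(-8.4), np.float64(8.4)])
```

Run:
```python
from meas import *
c,r,xs,zs,og,e=run(2)
for a,b in((-.075,-.045),(-.02,.01)):
    p=r[:,(zs>=a)&(zs<b)].mean(1); s=(xs>0)&(xs<.08); print(list(zip(np.round(xs[s][::2]*1e3).astype(int).tolist(),p[s][::2].astype(int).tolist())))
for a in(.036,.037,.038,.039,.040): print(a,tilt(og,a,[.01575,.0277]))
```

```text
edges mm [[-55.5, 11.0], [16.0, 61.0], [-40.0, 10.5]] mid [-22.2  38.5 -14.7]
[(0, 143), (1, 143), (2, 144), (3, 144), (4, 144), (5, 144), (6, 143), (7, 142), (8, 140), (9, 137), (10, 132), (11, 125), (12, 116), (13, 111), (14, 113), (15, 120), (16, 128), (17, 135), (18, 140), (19, 146), (20, 151), (21, 156), (22, 160), (23, 164), (24, 166), (25, 168), (26, 169), (27, 169), (28, 169), (29, 169), (30, 169), (31, 170), (32, 170), (33, 171), (34, 171), (35, 172), (36, 172), (37, 172), (38, 172), (39, 172), (40, 172), (41, 172), (42, 172), (43, 172), (44, 172), (45, 172), (46, 172), (47, 172), (48, 172), (49, 171), (50, 171), (51, 171), (52, 170), (53, 170), (54, 169), (55, 169), (56, 168), (57, 168), (58, 166), (59, 163), (60, 158), (61, 153), (62, 147), (63, 143), (64, 138), (65, 135), (66, 136), (67, 138), (68, 141), (69, 143), (70, 144), (71, 144), (72, 144), (73, 144), (74, 144), (75, 144), (76, 144), (77, 144), (78, 144), (79, 144)]
[(0, 145), (1, 145), (2, 145), (3, 145), (4, 145), (5, 145), (6, 144), (7, 143), (8, 141), (9, 138), (10, 133), (11, 125), (12, 119), (13, 117), (14, 1
[... 396 characters left out ...]
73), (51, 172), (52, 172), (53, 172), (54, 172), (55, 171), (56, 171), (57, 170), (58, 167), (59, 162), (60, 157), (61, 151), (62, 145), (63, 139), (64, 135), (65, 133), (66, 133), (67, 134), (68, 138), (69, 141), (70, 144), (71, 144), (72, 144), (73, 144), (74, 144), (75, 144), (76, 144), (77, 144), (78, 144), (79, 144)]
0.036 (np.float64(50.2870786910756), [np.float64(-7.9), np.float64(7.9)])
0.037 (np.float64(54.07569118134549), [np.float64(-8.5), np.float64(8.5)])
0.038 (np.float64(58.14931464616226), [np.float64(-9.2), np.float64(9.2)])
0.039 (np.float64(62.61216782589293), [np.float64(-10.2), np.float64(10.2)])
0.04 (np.float64(67.64485426456207), [np.float64(-11.7), np.float64(11.7)])
```

Silhouette mid is x_g≈39 mm, with a dark rim at 13 and 65 mm that fits the 54 mm diameter. The axis has moved about 23 mm and the tilt is 50–60°. I'll roll another ~22 mm inside a tighter cage, then measure again near upright, where the estimate is accurate.

Emit:
carry_out([
  [0.3, -0.908, 0, 0, 0, 0],
  [0.3, -0.908, 0, 0, 0, 0],
  [0.3, -0.908, 0, 0, 0, 0],
  [0.3, -0.908, 0, 0, 0, 0],
  [0.3, -0.908, 0, 0, 0, 0],
])

```text
clock: 6.15
eef_pos: [0.6126, 0.083, 0.1991]
tcp_rot: [2.155, 2.286, 0.0]
force: [0.4, 0.4, 0.0]
finger_gap: 0.091
```

Emit:
carry_out([
  [0.044, -0.133, 0, 0, 0, 0],
  [0.044, -0.133, 0, 0, 0, 0],
  [0.044, -0.133, 0, 0, 0, 0],
])

```text
clock: 6.45
eef_pos: [0.6254, 0.0444, 0.1988]
tcp_rot: [-2.157, -2.284, 0.0]
force: [-0.6, 0.8, 0.2]
finger_gap: 0.0913
```

Emit:
carry_out([
  [-0.006, 0.017, -0.15, 0, 0, 0],
  [-0.006, 0.017, -0.3, 0, 0, 0],
  [-0.006, 0.017, -0.45, 0, 0, 0],
  [-0.006, 0.017, -0.58, 0, 0, 0],
  [-0.006, 0.017, -0.58, 0, 0, 0],
])

```text
clock: 6.95
eef_pos: [0.6198, 0.0515, 0.0203]
tcp_rot: [-2.15, -2.283, 0.009]
force: [-0.5, 0.5, 0.3]
finger_gap: 0.0914
```

Emit:
carry_out([
  [0, 0, 0, 0, 0, 0],
  [0, 0, 0, 0, 0, 0],
  [0, 0, 0, 0, 0, 0],
  [0, 0, 0, 0, 0, 0],
], hand=-0.22)

```text
clock: 7.35
eef_pos: [0.6245, 0.0506, 0.0266]
tcp_rot: [2.153, 2.285, 0.003]
force: [-0.2, 0.5, -0.2]
finger_gap: 0.0623
```

Emit:
carry_out([
  [0.01, 0.001, 0, 0, 0, 0],
  [0.023, 0.0015, 0, 0, 0, 0],
  [0.036, 0.002, 0, 0, 0, 0],
  [0.047, 0.003, 0, 0, 0, 0],
  [0.055, 0.003, 0, 0, 0, 0],
])

```text
clock: 7.85
eef_pos: [0.6405, 0.0514, 0.0249]
tcp_rot: [2.155, 2.286, 0.0]
force: [0.1, -0.5, -0.4]
finger_gap: 0.0557
```

Emit:
carry_out([
  [0.008, 0.0005, 0, 0, 0, 0],
  [0.013, 0.0007, 0, 0, 0, 0],
  [0.016, 0.001, 0, 0, 0, 0],
  [0.016, 0.001, 0, 0, 0, 0],
  [0.016, 0.001, 0, 0, 0, 0],
])

```text
clock: 8.35
eef_pos: [0.6448, 0.0517, 0.0249]
tcp_rot: [-2.155, -2.286, 0.0]
force: [-0.5, 0.4, 0.3]
finger_gap: 0.0559
```

Emit:
carry_out([
  [0, 0, 0, 0, 0, 0],
  [0, 0, 0.1, 0, 0, 0],
  [0, 0, 0.25, 0, 0, 0],
  [0, 0, 0.4, 0, 0, 0],
  [0, 0.1, 0.5, 0, 0, 0],
], hand=-1)

```text
clock: 8.85
eef_pos: [0.6457, 0.0801, 0.1782]
tcp_rot: [2.156, 2.282, 0.003]
force: [0.2, 1.1, 0.7]
finger_gap: 0.0905
```

Emit:
carry_out([
  [-0.3, 0.8, 0.1, 0, 0, 0],
  [-0.3, 0.8, 0.1, 0, 0, 0],
  [-0.3, 0.8, 0.1, 0, 0, 0],
  [-0.3, 0.8, 0.1, 0, 0, 0],
  [-0.3, 0.8, 0.1, 0, 0, 0],
])

```text
clock: 9.35
eef_pos: [0.5566, 0.3159, 0.2045]
tcp_rot: [2.155, 2.286, 0.0]
force: [1.8, -0.2, 0.4]
finger_gap: 0.0909
```

```bash
python3 zoom.py z4.png
python3 - <<'E'
from meas import *
c,r,xs,zs,og,e=run(3)
for a,b in((-.075,-.045),(-.02,.01),(.025,.045)):
    p=r[:,(zs>=a)&(zs<b)].mean(1); s=(xs>.025)&(xs<.1); print(list(zip(np.round(xs[s][::2]*1e3).astype(int).tolist(),p[s][::2].astype(int).tolist())))
L=holes(r,xs,zs,.0603)
x=sorted(l[1] for l in sorted(L,reverse=True)[:4]); xh=[np.mean(x[:2]),np.mean(x[2:])]
for a in(.058,.059,.06,.061,.062): print(a,tilt(og,a,xh))
E
```

```text
{'clock': np.float64(9.65), 'eef_pos': array([0.5578, 0.3133, 0.2037]), 'force': array([-0.1019, -0.0065, -0.5967]), 'finger_gap': np.float64(0.0911)}
edges mm [[-2.0, 30.0], [-9.5, 30.5], [-14.5, 29.5]] mid [14.  10.5  7.5]
[(25, 144), (26, 143), (27, 141), (28, 139), (29, 135), (30, 128), (31, 119), (32, 112), (33, 111), (34, 116), (35, 123), (36, 130), (37, 137), (38, 142), (39, 148), (40, 153), (41, 157), (42, 162), (43, 165), (44, 167), (45, 169), (46, 171), (47, 172), (48, 173), (49, 173), (50, 173), (51, 172), (52, 172), (53, 172), (54, 172), (55, 172), (56, 172), (57, 172), (58, 172), (59, 172), (60, 172), (61, 173), (62, 173), (63, 173), (64, 173), (65, 173), (66, 172), (67, 172), (68, 171), (69, 170), (70, 170), (71, 170), (72, 170), (73, 170), (74, 170), (75, 170), (76, 169), (77, 168), (78, 165), (79, 161), (80, 157), (81, 152), (82, 147), (83, 142), (84, 138), (85, 135), (86, 134), (87, 135), (88, 138), (89, 141), (90, 143), (91, 143), (92, 143), (93, 143), (94, 143), (95, 143), (96, 143), (97, 143), (98, 142), (99, 142)]
[(25, 145), (26, 144), (27, 142), (28, 139), (29,
[... 1418 characters left out ...]
3, 145), (84, 140), (85, 139), (86, 139), (87, 139), (88, 141), (89, 142), (90, 144), (91, 144), (92, 144), (93, 144), (94, 144), (95, 144), (96, 144), (97, 144), (98, 144), (99, 144)]
hole area 94 x,z mm [45.9 43.3]
hole area 80 x,z mm [46.1 22.1]
hole area 91 x,z mm [66.3 22.5]
hole area 84 x,z mm [66.6 42.7]
0.058 (np.float64(13.996425902470381), [np.float64(-10.0), np.float64(10.0)])
0.059 (np.float64(16.71495629934553), [np.float64(-10.1), np.float64(10.1)])
0.06 (np.float64(19.450949187768476), [np.float64(-10.1), np.float64(10.1)])
0.061 (np.float64(22.211199025143582), [np.float64(-10.2), np.float64(10.2)])
0.062 (np.float64(25.003044524405233), [np.float64(-10.4), np.float64(10.4)])
```

View pics/z4.png

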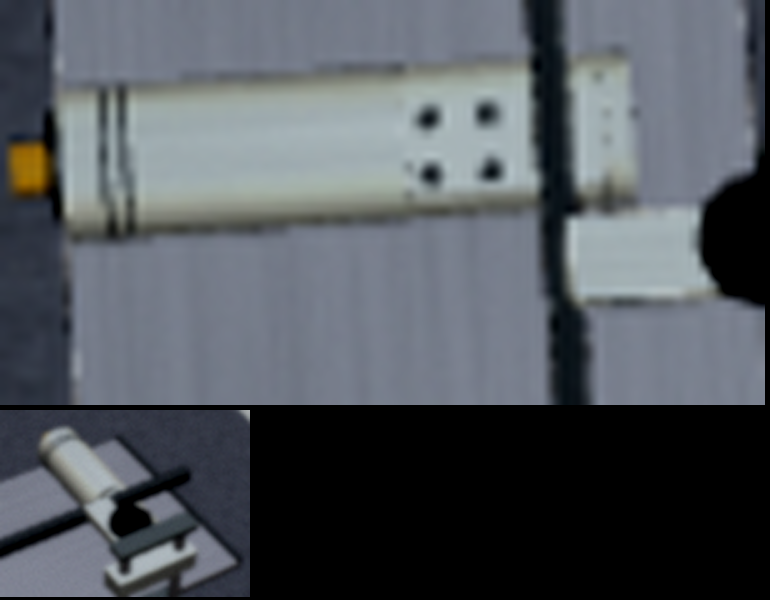

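The holes are at x_g 46 and 66.4 mm, so ±10 mm about the middle line (20 mm square, which fits). The axis is at 59.2 mm, both in the picture and from the finger position. Remaining tilt is about 17.5°, and the change since the last look (45°) agrees with the 20 mm rolled (43°). It needs another 8 mm of roll.

Emit:
carry_out([
  [0.287, -0.874, 0, 0, 0, 0],
  [0.287, -0.874, 0, 0, 0, 0],
  [0.287, -0.874, 0, 0, 0, 0],
  [0.287, -0.874, 0, 0, 0, 0],
  [0.287, -0.874, 0, 0, 0, 0],
])

```text
clock: 10.3
eef_pos: [0.6361, 0.0737, 0.2041]
tcp_rot: [2.156, 2.285, 0.0]
force: [-0.4, 0.5, 0.1]
finger_gap: 0.0915
```

Emit:
carry_out([
  [0.04, -0.1, 0, 0, 0, 0],
  [0.04, -0.1, 0, 0, 0, 0],
  [0.04, -0.1, 0, 0, 0, 0],
])

```text
clock: 10.6
eef_pos: [0.6476, 0.0453, 0.2037]
tcp_rot: [-2.157, -2.283, 0.0]
force: [0.3, -0.2, -0.3]
finger_gap: 0.0911
```

Emit:
carry_out([
  [-0.012, 0.02, -0.15, 0, 0, 0],
  [-0.012, 0.02, -0.3, 0, 0, 0],
  [-0.012, 0.02, -0.45, 0, 0, 0],
  [-0.012, 0.02, -0.596, 0, 0, 0],
  [-0.012, 0.02, -0.596, 0, 0, 0],
])

```text
clock: 11.1
eef_pos: [0.6398, 0.0533, 0.02]
tcp_rot: [-2.15, -2.283, 0.01]
force: [-0.8, -0.3, -0.1]
finger_gap: 0.091
```

Emit:
carry_out([
  [0, 0, 0, 0, 0, 0],
  [0, 0, 0, 0, 0, 0],
  [0, 0, 0, 0, 0, 0],
  [0, 0, 0, 0, 0, 0],
  [0, 0, 0, 0, 0, 0],
], hand=-0.22)

```text
clock: 11.6
eef_pos: [0.6446, 0.0527, 0.0263]
tcp_rot: [2.154, 2.285, 0.002]
force: [0.2, 0.8, 0.3]
finger_gap: 0.0561
```

Emit:
carry_out([
  [0.007, 0.0005, 0, 0, 0, 0],
  [0.014, 0.001, 0, 0, 0, 0],
  [0.02, 0.001, 0, 0, 0, 0],
  [0.025, 0.0015, 0, 0, 0, 0],
  [0.028, 0.0015, 0, 0, 0, 0],
])

```text
clock: 12.1
eef_pos: [0.6527, 0.0531, 0.0251]
tcp_rot: [2.155, 2.286, 0.0]
force: [1.1, -0.1, -0.1]
finger_gap: 0.0558
```

Emit:
carry_out([
  [0, 0, 0, 0, 0, 0],
  [0, 0, 0, 0, 0, 0],
  [0, 0, 0, 0, 0, 0],
])

```text
clock: 12.4
eef_pos: [0.6524, 0.0531, 0.0252]
tcp_rot: [-2.155, -2.286, 0.0]
force: [-0.2, 0.6, 0.2]
finger_gap: 0.0557
```

Open, lift and look.

Emit:
carry_out([
  [0, 0, 0, 0, 0, 0],
  [0, 0, 0.1, 0, 0, 0],
  [0, 0, 0.25, 0, 0, 0],
  [0, 0, 0.4, 0, 0, 0],
  [0, 0.1, 0.5, 0, 0, 0],
], hand=-1)

```text
clock: 12.9
eef_pos: [0.6534, 0.0815, 0.1785]
tcp_rot: [2.156, 2.282, 0.003]
force: [1.3, -0.1, -0.3]
finger_gap: 0.0901
```

Emit:
carry_out([
  [-0.3, 0.8, 0.1, 0, 0, 0],
  [-0.3, 0.8, 0.1, 0, 0, 0],
  [-0.3, 0.8, 0.1, 0, 0, 0],
  [-0.3, 0.8, 0.1, 0, 0, 0],
  [-0.3, 0.8, 0.1, 0, 0, 0],
])

```text
clock: 13.4
eef_pos: [0.5643, 0.3173, 0.2047]
tcp_rot: [2.155, 2.286, 0.0]
force: [1.0, 0.4, 1.1]
finger_gap: 0.0913
```

```bash
cat > m2.py <<'E'
from meas import *
c,r,xs,zs,og,e=run(4)
mids=[]
for a,b in((-.075,-.045),(-.045,-.02),(-.02,.01)):
    p=r[:,(zs>=a)&(zs<b)].mean(1); s=lambda l,h:xs[(xs>l)&(xs<h)][p[(xs>l)&(xs<h)].argmin()]
    l,h=s(.02,.055),s(.08,.115); mids.append((l+h)/2); print('rim mm',l*1e3,h*1e3)
ax=np.mean(mids); L=holes(r,xs,zs,ax)
x=sorted(l[1] for l in sorted(L,reverse=True)[:4]); xh=[np.mean(x[:2]),np.mean(x[2:])]
for a in(ax-.001,ax,ax+.001): print(a,tilt(og,a,xh))
E
python3 m2.py; python3 zoom.py z5.png
```

```text
edges mm [[-5.5, 38.0], [-16.5, 38.0], [43.0, 88.0]] mid [16.3 10.8 65.5]
rim mm 41.00000000000015 93.5000000000002
rim mm 40.50000000000015 92.5000000000002
rim mm 41.00000000000015 93.0000000000002
hole area 91 x,z mm [60.3 22.2]
hole area 75 x,z mm [60.5 43.2]
hole area 91 x,z mm [80.  21.8]
hole area 94 x,z mm [80.3 43.2]
0.06591666666666683 (np.float64(-2.1517795431026556), [np.float64(-9.8), np.float64(9.8)])
0.06691666666666683 (np.float64(0.5916947436195584), [np.float64(-9.7), np.float64(9.7)])
0.06791666666666683 (np.float64(3.3141880918200712), [np.float64(-9.7), np.float64(9.7)])
{'clock': np.float64(13.9), 'eef_pos': array([0.5657, 0.3146, 0.2041]), 'force': array([-0.6112,  0.204 ,  0.2969]), 'finger_gap': np.float64(0.0913)}
```

View pics/z5.png

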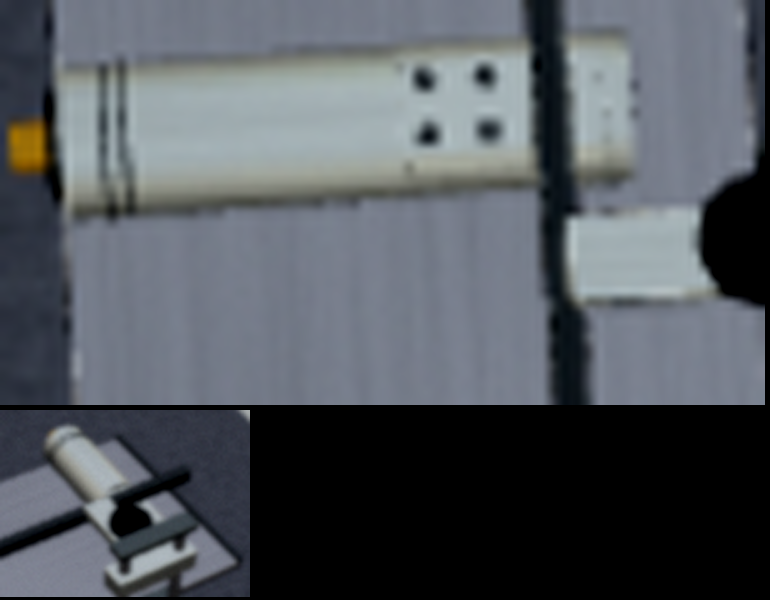

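The tilt is now 0.6° ± 2°. The rims put the axis at 66.9 mm and the finger position gives 66.9 mm too. The holes are at crop (425,78), (485,75), (428,132) and (488,130), centred on the flat, and the housing lies still. Next I'll close the fingers and go above the black pad at about (0.593, -0.0885), top at 0.147.

Emit:
carry_out([
  [0.045, -0.67, 0, 0, 0, 0],
  [0.045, -0.67, 0, 0, 0, 0],
  [0.045, -0.67, 0, 0, 0, 0],
  [0.045, -0.67, 0, 0, 0, 0],
  [0.045, -0.67, 0, 0, 0, 0],
], hand=1)

```text
clock: 14.4
eef_pos: [0.579, 0.1096, 0.2043]
tcp_rot: [2.16, 2.281, -0.001]
force: [-0.4, 0.8, -1.3]
finger_gap: 0.054
```

Emit:
carry_out([
  [0.045, -0.67, 0, 0, 0, 0],
  [0.045, -0.67, 0, 0, 0, 0],
  [0.045, -0.67, 0, 0, 0, 0],
  [0.045, -0.67, 0, 0, 0, 0],
  [0.045, -0.67, 0, 0, 0, 0],
])

```text
clock: 14.9
eef_pos: [0.5926, -0.091, 0.2044]
tcp_rot: [2.159, 2.281, -0.0]
force: [-0.5, 0.7, 0.4]
finger_gap: 0.0139
```

Run:
```python
from h import *
s=manip.read_state(); print(s['clock'],np.round(s['eef_pos'],4),np.round(s['force'],2),s['finger_gap'])
c=cam('side'); print(proj(c,[[.5928,-.0885,.147]]))
# pad centre from both views (dark blob near projection), triangulate
```

```text
14.9 [ 0.5926 -0.091   0.2044] [-0.51  0.73  0.44] 0.013904280433099409
[[295.78149216 205.76789469]]
```

Emit:
carry_out([
  [0, 0.007, -0.05, 0, 0, 0],
  [0, 0.007, -0.1, 0, 0, 0],
  [0, 0.007, -0.14, 0, 0, 0],
  [0, 0.007, -0.165, 0, 0, 0],
  [0, 0.007, -0.178, 0, 0, 0],
])

```text
clock: 15.45
eef_pos: [0.5919, -0.0836, 0.1495]
tcp_rot: [-2.153, -2.286, 0.001]
force: [0.4, 0.5, 0.2]
finger_gap: 0.0005
```

Emit:
carry_out([
  [0, 0, -0.008, 0, 0, 0],
  [0, 0, -0.016, 0, 0, 0],
  [0, 0, -0.024, 0, 0, 0],
  [0, 0, -0.032, 0, 0, 0],
  [0, 0, -0.04, 0, 0, 0],
])

```text
clock: 15.95
eef_pos: [0.5924, -0.0844, 0.1389]
tcp_rot: [2.155, 2.286, 0.0]
force: [0.6, -0.4, 0.7]
finger_gap: 0.0006
```

Emit:
carry_out([
  [0, 0, -0.008, 0, 0, 0],
  [0, 0, -0.016, 0, 0, 0],
  [0, 0, -0.024, 0, 0, 0],
  [0, 0, -0.032, 0, 0, 0],
  [0, 0, -0.04, 0, 0, 0],
])

```text
clock: 16.45
eef_pos: [0.5924, -0.0844, 0.1268]
tcp_rot: [2.155, 2.286, 0.0]
force: [-0.9, -1.7, 3.6]
finger_gap: 0.0005
```

Emit:
carry_out([
  [0, -0.003, -0.006, 0, 0, 0],
  [0, -0.006, -0.012, 0, 0, 0],
  [0, -0.009, -0.018, 0, 0, 0],
])

```text
clock: 16.75
eef_pos: [0.5924, -0.087, 0.1213]
tcp_rot: [-2.155, -2.286, -0.0]
force: [-0.0, 1.7, 3.5]
finger_gap: 0.0007
```

Emit:
carry_out([
  [0, 0, -0.006, 0, 0, 0],
  [0, 0, -0.012, 0, 0, 0],
  [0, 0, -0.018, 0, 0, 0],
])

```text
clock: 17.05
eef_pos: [0.5923, -0.0871, 0.1159]
tcp_rot: [2.155, 2.286, -0.0]
force: [-0.6, 0.6, 3.8]
finger_gap: 0.0006
```

Steady 3.6 N, so the crossbar is sliding. I'll go on in 1 mm steps towards about 0.110.

Emit:
carry_out([
  [0, 0, -0.003, 0, 0, 0],
  [0, 0, -0.006, 0, 0, 0],
  [0, 0, -0.009, 0, 0, 0],
])

```text
clock: 17.35
eef_pos: [0.5924, -0.087, 0.1133]
tcp_rot: [2.155, 2.286, 0.0]
force: [1.0, 0.6, 2.7]
finger_gap: 0.0008
```

Emit:
carry_out([
  [0, 0, -0.003, 0, 0, 0],
  [0, 0, -0.006, 0, 0, 0],
])

```text
clock: 17.55
eef_pos: [0.5924, -0.0871, 0.1115]
tcp_rot: [2.155, 2.286, 0.0]
force: [0.4, 0.3, 2.9]
finger_gap: 0.0006
```

Emit:
carry_out([
  [0, 0, -0.002, 0, 0, 0],
])

```text
clock: 17.65
eef_pos: [0.5924, -0.0871, 0.1109]
tcp_rot: [2.155, 2.286, 0.0]
force: [1.2, -0.4, 2.6]
finger_gap: 0.0006
```

Emit:
carry_out([
  [0, 0, -0.002, 0, 0, 0],
  [0, 0, -0.002, 0, 0, 0],
])

```text
clock: 17.85
eef_pos: [0.5923, -0.0871, 0.1106]
tcp_rot: [2.155, 2.286, -0.0]
force: [-1.7, -0.6, 7.4]
finger_gap: 0.0008
```

Emit:
carry_out([
  [0, 0, -0.002, 0, 0, 0],
  [0, 0, -0.002, 0, 0, 0],
])

```text
clock: 18.05
eef_pos: [0.5924, -0.0871, 0.1105]
tcp_rot: [-2.155, -2.286, 0.0]
force: [-3.9, 0.9, 15.6]
finger_gap: 0.0003
```

Hard stop at TCP z≈0.1105 (expected ≈0.110, against 0.116 for the round), with force rising to 15 N. I'll back off, clear away and check.

Emit:
carry_out([
  [0, 0, 0.01, 0, 0, 0],
  [0, 0, 0.06, 0, 0, 0],
  [0, 0, 0.18, 0, 0, 0],
  [0, 0, 0.3, 0, 0, 0],
  [0, 0, 0.33, 0, 0, 0],
])

```text
clock: 18.55
eef_pos: [0.594, -0.0873, 0.2134]
tcp_rot: [2.152, 2.283, 0.004]
force: [0.5, -0.3, -0.8]
finger_gap: 0.0007
```

Emit:
carry_out([
  [-0.05, 0.8, 0.05, 0, 0, 0],
  [-0.05, 0.8, 0.05, 0, 0, 0],
  [-0.05, 0.8, 0.05, 0, 0, 0],
  [-0.05, 0.8, 0.05, 0, 0, 0],
  [-0.05, 0.8, 0.05, 0, 0, 0],
])

```text
clock: 19.05
eef_pos: [0.5765, 0.1553, 0.2242]
tcp_rot: [-2.154, -2.287, -0.0]
force: [0.3, -0.7, -0.2]
finger_gap: 0.0007
```

Emit:
carry_out([
  [-0.05, 0.7, 0, 0, 0, 0],
  [-0.05, 0.7, 0, 0, 0, 0],
  [-0.05, 0.7, 0, 0, 0, 0],
  [-0.05, 0.7, 0, 0, 0, 0],
  [-0.05, 0.7, 0, 0, 0, 0],
])

```text
clock: 19.55
eef_pos: [0.5613, 0.3671, 0.2238]
tcp_rot: [-2.151, -2.289, -0.001]
force: [-0.1, -0.5, -0.0]
finger_gap: 0.0004
```

```bash
python3 m2.py; python3 zoom.py z6.png
python3 - <<'E'
from meas import *
c=cam('side')
for h in (.060,.054): print(h,'bar ends',np.round(proj(c,[O+.12*X+.065*Z+[0,0,h+.016],O-.12*X+.065*Z+[0,0,h+.016]]),1).tolist())
b=cv2.resize(c['pixels'][165:270,230:350],None,fx=5,fy=5,interpolation=cv2.INTER_CUBIC); cv2.imwrite('pics/s6.png',b[:,:,::-1])
E
```

```text
edges mm [[-6.5, 37.5], [-10.5, 37.5], [43.0, 88.0]] mid [15.5 13.5 65.5]
rim mm 41.00000000000015 93.5000000000002
rim mm 40.00000000000015 92.5000000000002
rim mm 40.50000000000015 93.0000000000002
hole area 95 x,z mm [60.1 22.1]
hole area 93 x,z mm [59.9 43.2]
hole area 86 x,z mm [80.1 21.8]
hole area 93 x,z mm [80.2 43.2]
0.06575000000000017 (np.float64(-2.1326138569757704), [np.float64(-10.0), np.float64(10.0)])
0.06675000000000017 (np.float64(0.6110084057370405), [np.float64(-9.9), np.float64(9.9)])
0.06775000000000017 (np.float64(3.3337004271076154), [np.float64(-9.8), np.float64(9.8)])
{'clock': np.float64(20.05), 'eef_pos': array([0.5626, 0.3621, 0.2239]), 'force': array([-0.1247, -0.8072,  0.2305]), 'finger_gap': np.float64(0.0005)}
0.06 bar ends [[317.7, 195.4], [240.4, 227.2]]
0.054 bar ends [[317.5, 197.0], [240.5, 228.9]]
```

View pics/z6.png

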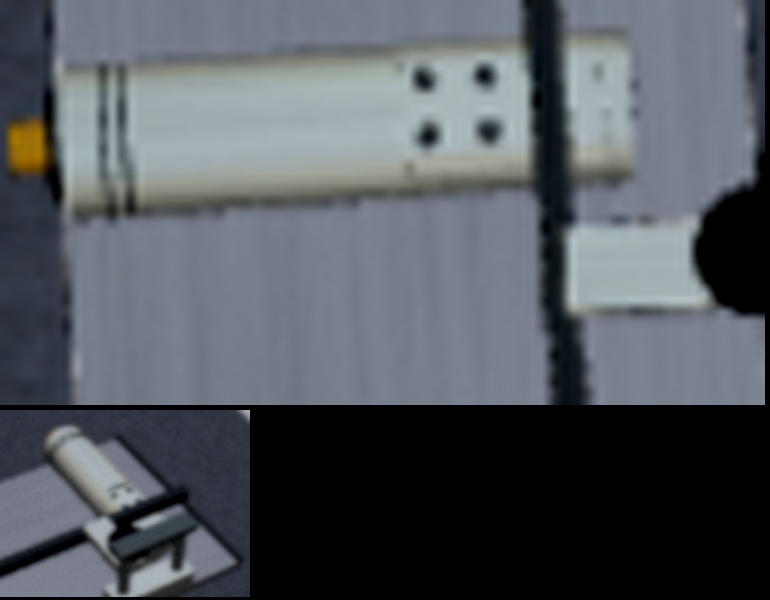

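View pics/s6.png

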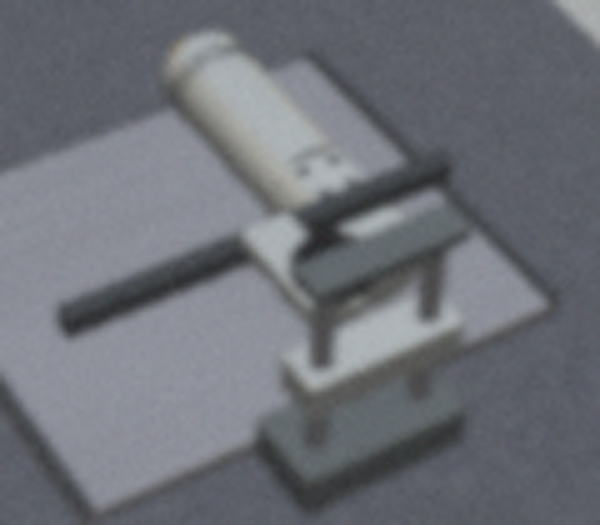

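The top view shows the flat up, its holes centred at crop (425,78) to (488,131), and the crossbar lowered across the flat. The side view shows the bar's far end near pixel (319,197), where a bar on the flat is predicted. Handing in.

```bash
python3 -c "
from bench import manip
manip.sign_off()"
```

```text
the job is handed in; nothing more can be done
```

I rolled the housing about 50 mm towards +x between the open fingers, without lifting it, until its flat faced up. I then lowered the crossbar by its black pad onto the flat and handed the job in at about 20 s.

**Flat:** The last picture check put its tilt at 0.6°, good to about ±2°. It read the same before and after pressing, so the housing lay still.

**Crossbar:** It slid at about 3–4 N and stopped with the fingertips at 0.1105 m. I expected about 0.110 m on the flat and 0.116 m on the round, so it is on the flat. The press peaked at about 15 N at the stop. The final side view agrees with the bar resting on the flat, though a 6 mm height difference shows as only about 1.6 pixels there.

**Disagreements:**
- My first automatic silhouette edge finder failed, so I used the dark rims along the housing's edges instead.
- Dots along the step at the flat's end did not fit the hole positions. I took them for picture aliasing and ignored them.
- The tilt changes I measured differed from the distance rolled by up to 2°.

I touched nothing else on the bench, and the arm was clear of the gauge at hand-in.

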